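# Push the loosely capped ink bottle round the stamp box into its dock

### The job

The ink bottle's cap is loose, so do not grip, lift or tip it: push it over the desk round the far side of the walnut stamp box, through the gap between the box and the black book, without the bottle or the robot touching either of them, and on into the mouth of the metal bottle dock. Keep pushing until it bears on the dock's sprung stop plate, press it home there gently with about 5 to 10 N for half a second (never ram it), then back the hand away so that the bottle stays there, upright and square between the rails. Leave everything else on the desk where it is.

Things in the scene. Friction and masses are not known exactly. Their poses are not given: they have to be found in the camera images.
- ink_bottle: Loose square dark-blue ink bottle, black round cap: body 50 x 50 mm, 40 mm high, cap 36 mm wide up to 60 mm. 0.1 to 0.23 kg, slides at 0.5 to 2.5 N. Origin: centre of the underside; z up, x and y square to the side faces. Push it on a side face 16 to 35 mm above the desk; two fingertips side by side, about 40 mm over all, turn it flush and keep it straight.
- stamp_box: Fixed walnut box with closed lid, 112 (x) x 154 (y) x 57 mm high; obstacle on the near side of the gap. Origin: centre of the underside. Its far long face is about 54 mm from the origin along its +x, which points roughly away from the robot; its ends are 77 mm from the origin along y.
- book: Fixed black-covered book with cream pages lying flat, 142 (x) x 208 (y) x 30 mm high; obstacle on the far side of the gap. Origin: centre of the underside; its near long edge is 71 mm from the origin along its -x, its ends 104 mm along y. The gap between box and book is 105 to 190 mm wide.
- dock: Fixed aluminium bottle dock without a floor: the bottle slides on the desk. Origin: on the desk, midway between the rails. +x points into the dock, roughly to the robot's right. Two rails 15 mm high, 8 mm thick, run from x = -60 to +70 mm, 58 mm apart inside (4 mm play each side of the bottle), joined at the far end by a block 36 mm high up to x = +87 mm.
- dock_mouth (a point): On the desk in the middle of the dock's mouth, at x = -90 mm in the dock's frame: the rails flare here from 58 mm apart (at x = -60 mm) to about 82 mm.
- dock_end (a point): On the desk in the dock's middle line at x = +45 mm: the deepest place where the face of the orange stop plate (52 mm wide, 5 to 37 mm high) can stand. It is set 0 to 35 mm nearer the mouth, differently each time and not reported: feel for it. The plate gives on a spring by up to 8 mm (1.5 N starts it, 13.5 N takes it fully in, then hard) and springs back; bottle origin ends at x = -15 to +20 mm.
- rocker_blotter: Loose wooden rocker blotter with knob, 64 x 108 x 72 mm, bystander right of the stamp box near the robot; origin at its underside.
- card_case: Loose slim silver card case, 63 x 96 x 9 mm, bystander on the right, near side of the dock; origin at its underside.
- matchbox: Loose red matchbox, 37 x 54 x 16 mm, bystander beyond the mouth of the dock; origin at its underside.
- spectacles: Loose folding spectacles, open, 141 x 142 x 42 mm, bystander at the far left; origin at the underside.
- eraser: Loose blue and white eraser, 20 x 44 x 12 mm, bystander beyond the dock; origin at its underside.
Not all that is in view belongs to the job. Of the things that look like the ink_bottle, take the one that is farthest to the robot's right at the start.

How it is judged:
By the outcome, as a careful person would: the job done as asked, in the order asked, and still so for the second after the job is handed in, with the robot touching nothing.
It also fails if it takes over 67 s, if anything falls off the work surface, if the arm or the gripper's body presses on something with over 40 N, if the wrist force passes 120 N, or if a joint passes its speed limit or range.

### The arm

A 6-joint arm with a two-finger parallel gripper is mounted at the origin on the work surface; the furniture and walls round the work are solid. World frame = base frame: x ahead of the robot, y to its left, z up, the work surface at z = 0. Lengths are in m, angles in rad, forces in N, time in s.
With the tool pointing down it reaches from about 0.35 to 0.775 m from the base axis. Payload 7.3 kg.
Tool frame: the origin (TCP) lies midway between the tips of the shut fingers; the grasp point (between the pads) lies 19 mm behind it (robot.grip_depth is the z of the grasp point in the tool frame, in m); z points along the fingers, y is the line along which they close (so a half turn about z gives the same grasp; the last joint's range is limited). The gripper opens to 92 mm and grips with 3 to 60 N. Pads are 19 mm wide; open, the fingers measure 130 mm over their backs; the gripper's body (75 mm by 190 mm) begins 47 mm behind the grasp point.
Start: joints at [0.976, 0.342, 1.524, -0, 1.275, -0.146], TCP at [0.228, 0.473, 0.227] pointing down, gripper open.
Joint ranges: [-2.53, 2.53], [-0.77, 2.02], [0.04, 2.7], [-1, 4.14], [0.28, 2.66], [-3.11, 3.11]. Speed limits (rad/s): [2.57, 2.57, 3.14, 3.14, 3.14, 3.14].

### API

Orientations are given as [roll, pitch, yaw] about the fixed x, y, z axes, in that order (R = Rz(yaw) Ry(pitch) Rx(roll)).
In Python, from cell import robot, viewer gives the robot as it stands.
- The arm moves only by the tool step_arm, never from a script. Its argument "increments" is a list of rows, each an object with "delta_pos": the shift along the tool's x, y, z in cm, a list of three; "dr": the turn, a rotation vector about the tool's x, y, z in degrees, a list of three; "fingers": the closure, from -1 (fully open) to 1 (shut), so that 0 is half open. In form: [{"delta_pos": [tx, ty, tz], "dr": [wx, wy, wz], "fingers": fingers}, ...]. A call has exactly 5 rows; each row is the pose to reach, as a shift and turn from the pose commanded when the call began, along the tool's axes at that moment; what a row does not reach only later rows make up. A row lasts 1/8 s, in which the tool goes at most 62.5 mm and 10.7 degrees, less where a joint would pass 70% of its speed; a pose out of reach is approached as far as the arm can. A call with a gripper value outside its range is refused whole. The fingers move at their own pace and stop on an object; "newtons" is the grip in N (left out, the last holds). Time passes only in rows, so rows that repeat a pose let the fingers close, or fill a call up. It gives the time, the measured TCP pose, the force, the opening and the grip force at its end, in the units of the state.
- robot.observe(): the state, without advancing time (a new reading comes with each control period).
- viewer.read_camera(name): name is "side" or "top"; returns the picture (480x640x3 uint8, red, green, blue); there is no depth.
- viewer.camera_params(name): a dict with "K" (3x3 intrinsics, pixels), "k1" (the pictures are not rectified: a ray, as slopes to the right and down, at radius r is drawn at 1 + k1 r^2 times it, then the intrinsics apply), "T" (4x4, takes a point from camera to world coordinates). Camera axes: x right, y down, z forward; pixel columns grow to the right and rows downward; lengths in m; the calibration is good to about 2 mm. A picture is of the moment at which its call begins. camera_params takes no time and is no camera call.
- robot.hand_in(): hands the job in; it is judged then, once.
The state is a dict: "time": time; "qpos": joint angles; "qvel": joint speeds; "joint_efforts": joint torques, N m; "tool_pos": TCP position; "tool_rot": TCP orientation; "contact_force": force on the tool from outside, world axes, zero at the start; "torque": the same for the moment, N m; "opening": finger opening in m; "grip_force": force on a finger pad.
Only numpy, scipy, OpenCV 4.12 (cv2) and the standard library are available. Lean on these libraries where they do the work, as an engineer would, in place of code of your own. Each camera call takes 0.05 s, during which the arm holds its last target. There are 200 camera calls.

## Working session

There is one attempt and no reset: what is moved stays moved. The work goes in short steps, Python scripts to look and compute and a tool call to move; the robot and the scene stay as the last step left them, time stands still between calls to the robot, and variables do not carry over. Pictures are saved under pics/ and viewed, at most 10 in all, crops included, and the job is handed in when it is done.

Besides the shell and the picture viewer there is one more tool, called after ">>>" by a JSON object that holds its "name" and its "arguments". step_arm: Moves the arm, as the interface text tells. Its arguments: {"type":"object","properties":{"increments":{"type":"array"},"newtons":{"type":"number"}},"required":["increments"]}

```bash
mkdir -p pics; ls; python3 - <<'E'
from cell import robot, viewer
import cv2
for n in("top","side"):
    cv2.imwrite(f"pics/{n}0.png",viewer.read_camera(n)[:,:,::-1]); p=viewer.camera_params(n); print(n,p)
print(robot.observe())
E
```

```text
pics
top {'K': array([[489.14467433,   0.        , 313.0680583 ],
       [  0.        , 489.14467433, 235.2704361 ],
       [  0.        ,   0.        ,   1.        ]]), 'k1': -0.1091365922733662, 'T': array([[-0.00574122, -0.99075806,  0.13551937,  0.26647081],
       [-0.99997824,  0.00612877,  0.00244269, -0.04546367],
       [-0.00325068, -0.13550239, -0.99077169,  1.30761439],
       [ 0.        ,  0.        ,  0.        ,  1.        ]])}
side {'K': array([[546.76333116,   0.        , 316.82196053],
       [  0.        , 546.76333116, 236.67785709],
       [  0.        ,   0.        ,   1.        ]]), 'k1': -0.028378841089631117, 'T': array([[-0.99996126,  0.00858354, -0.00194936,  0.44726257],
       [ 0.00571109,  0.46417692, -0.88572409,  1.28815837],
       [-0.0066978 , -0.88570091, -0.46420796,  0.72109739],
       [ 0.        ,  0.        ,  0.        ,  1.        ]])}
{'time': 0.1, 'qpos': array([ 9.75974426e-01,  3.42654957e-01,  1.52491848e+00, -9.65325255e-06,
        1.27541338e+00, -1.45959921e-01]), 'qvel': array([ 0.00077537, -0.00036426, -0.00331894,  0.00149738, -0.00088354,
       -0.00103748]), 'joint_efforts': array([ 1.91041931e-03, -4.32007813e+01, -2.44693136e+01,  7.19409669e-02,
        5.26517385e-02,  3.50970559e-07]), 'tool_pos': array([0.22757476, 0.47270483, 0.22611452]), 'tool_rot': array([-3.14021197e+00, -1.93637672e-04,  2.69273336e+00]), 'contact_force': array([-0.40821678,  0.25384912, -0.13125705]), 'torque': array([ 0.01849267, -0.00989   , -0.04788794]), 'grip_force': 0.0, 'opening': 0.0919559096517975}
```

View pics/top0.png

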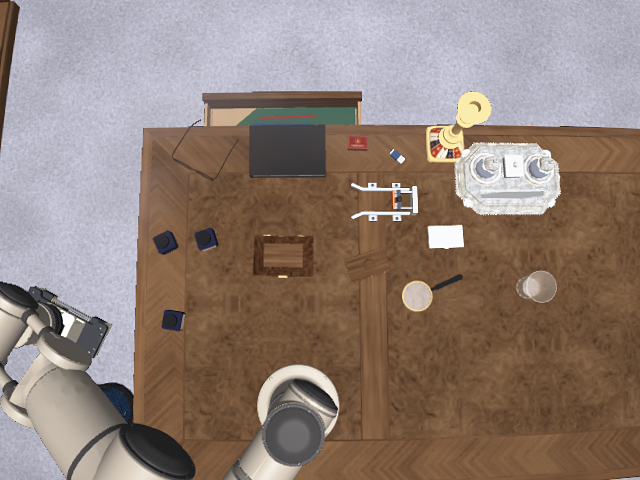

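View pics/side0.png

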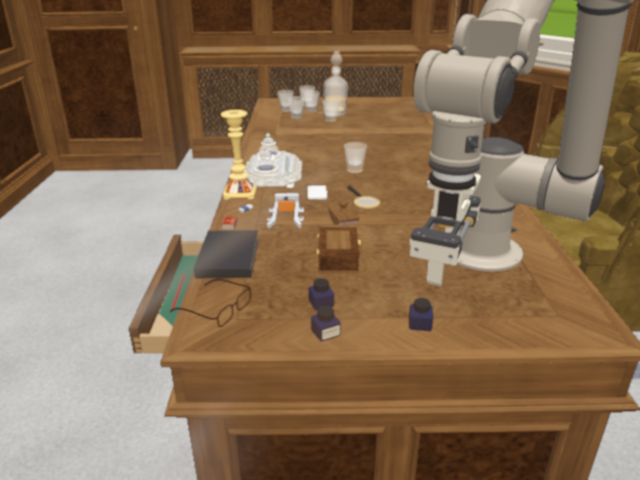

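The top view shows three bottles at about (165,242), (206,239) and (173,320). The one at (206,239) is farthest right, so it's the target. The box is at about (283,256), the book at (287,151) and the dock's mouth at about (352,200). The side view agrees, with the target at (321,293). I'll zoom in to measure.

```bash
cat > h.py <<'E'
import numpy as np, cv2
from cell import robot, viewer
def ray(cam,uv):
    p=viewer.camera_params(cam); K=p['K']; T=p['T']
    d=(np.atleast_2d(np.array(uv,float))-K[:2,2])/[K[0,0],K[1,1]]
    x=d.copy()
    for _ in range(20): x=d/(1+p['k1']*(x**2).sum(1,keepdims=True))
    return T[:3,3], np.c_[x,np.ones(len(x))]@T[:3,:3].T
def px2w(cam,uv,z):
    o,r=ray(cam,uv); return o+r*((z-o[2])/r[:,2])[:,None]
def w2px(cam,P):
    p=viewer.camera_params(cam); T=p['T']; c=(np.atleast_2d(P)-T[:3,3])@T[:3,:3]
    x=c[:,:2]/c[:,2:]; x=x*(1+p['k1']*(x**2).sum(1,keepdims=True))
    return x*[p['K'][0,0],p['K'][1,1]]+p['K'][:2,2]
E
python3 - <<'E'
import cv2
t=cv2.imread('pics/top0.png')
a=cv2.resize(t[118:284,148:248],None,fx=3.6,fy=3.6,interpolation=cv2.INTER_CUBIC)
b=cv2.resize(t[172:232,340:430],None,fx=8,fy=8,interpolation=cv2.INTER_CUBIC)
cv2.imwrite('pics/dock.png',b)
c=cv2.resize(t[120:285,190:340],None,fx=3.6,fy=3.6,interpolation=cv2.INTER_CUBIC)
cv2.imwrite('pics/gap.png',c)
E
```

```text
(no output)
```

View pics/dock.png

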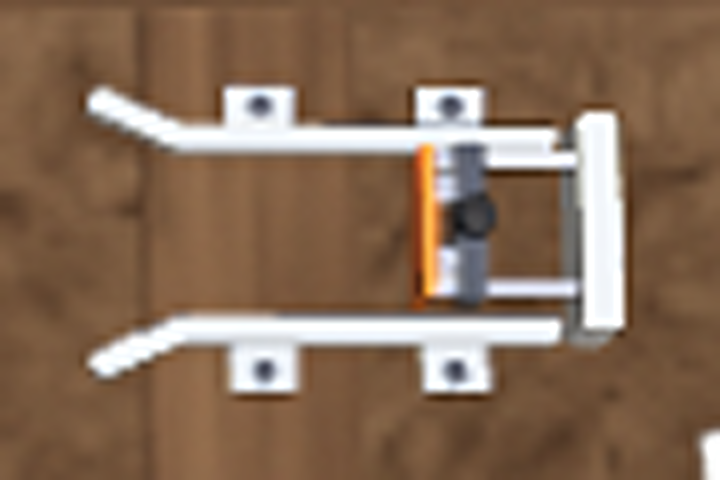

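View pics/gap.png

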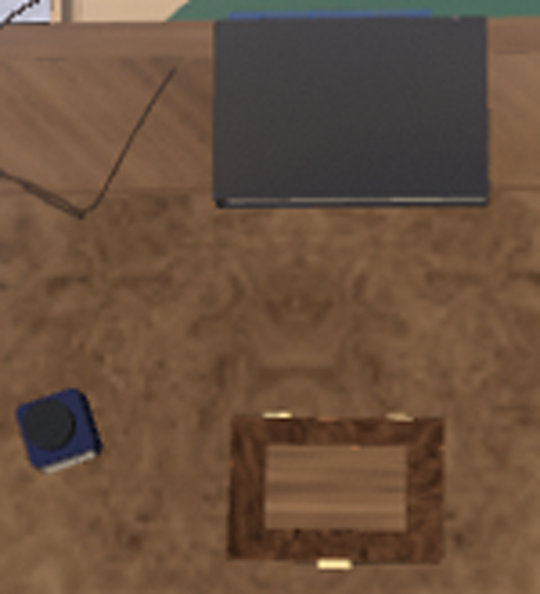

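```bash
cat >> h.py <<'E'
def pts(x,y,yaw,lx,ly,zs):
    c,s=np.cos(yaw),np.sin(yaw); q=np.array([[a*lx/2,b*ly/2] for a,b in((-1,-1),(1,-1),(1,1),(-1,1))])
    q=q@np.array([[c,s],[-s,c]])+[x,y]
    return np.vstack([np.c_[q,np.full(4,z)] for z in zs])
def bottle(cam,img,guess):
    """silhouette fit of the bottle near guess -> x,y,yaw"""
    from scipy.optimize import minimize
    S=4; u,v=w2px(cam,[guess[0],guess[1],.03])[0].astype(int); R=32
    cr=cv2.resize(img[v-R:v+R,u-R:u+R],None,fx=S,fy=S,interpolation=cv2.INTER_CUBIC).astype(int)
    r,b=cr[...,0],cr[...,2]; m=((b>r+5)|((cr.max(2)<70)&(b>r-6))).astype(np.uint8)
    n,l,st,_=cv2.connectedComponentsWithStats(m); k=l[R*S,R*S] or 1+np.argmax(st[1:,4]); m=(l==k).astype(np.float32)
    t=np.arange(24)*np.pi/12
    def ren(p):
        P=pts(p[0],p[1],p[2],.05,.05,(0,.04)); cp=np.c_[p[0]+.018*np.cos(t),p[1]+.018*np.sin(t),np.full(24,.06)]
        im=np.zeros(m.shape,np.float32)
        for Q in(P,np.vstack([cp,cp-[0,0,.02]])):
            q=((w2px(cam,Q)-[u-R,v-R]+.5)*S-.5)
            cv2.fillConvexPoly(im,cv2.convexHull(np.round(q*16).astype(np.int32)),1.,cv2.LINE_AA,4)
        return im
    gb=cv2.GaussianBlur(m,(0,0),3); f=lambda p:((cv2.GaussianBlur(ren(p),(0,0),3)-gb)**2).sum()
    best=min((minimize(f,[guess[0],guess[1],y],method='Nelder-Mead',options=dict(initial_simplex=[[guess[0],guess[1],y],[guess[0]+.01,guess[1],y],[guess[0],guess[1]+.01,y],[guess[0],guess[1],y+.3]],xatol=1e-5)) for y in(-.5,0,.5)),key=lambda s:s.fun)
    return best.x,best.fun,m.sum()/16
E
python3 - <<'E'
from h import *
np.set_printoptions(precision=4,suppress=True)
f=lambda a,s,o:(np.array(a,float)+.5)/s-.5+o
d=lambda a,z:px2w('top',f(a,8,[340,172]),z)
g=lambda a,z:px2w('top',f(a,3.6,[190,120]),z)
R=d([[180,139],[555,139],[185,328],[560,328],[101,102],[102,365]],.015);print('rails',R)
m0=(R[0]+R[2])/2;m1=(R[1]+R[3])/2;ax=(m1-m0)[:2];print('dock mid',m0,m1,'yaw',np.arctan2(ax[1],ax[0]),np.linalg.norm(R[0]-R[2]),np.linalg.norm(ax))
print('plate top face',d([[417,147],[425,297]],.037), 'block',d([[580,113],[615,113],[625,330],[585,330]],.036))
print('box',g([[230,416],[443,420],[443,562],[228,558]],.057))
print('book',g([[215,18],[487,18],[487,203],[215,203]],.03))
top=viewer.read_camera('top');side=viewer.read_camera('side')
G=g([[50,425]],.06)[0];print('cap',G)
print(bottle('top',top,G[:2]))
print(bottle('side',side,G[:2]))
print('other', px2w('top',[[165,242],[173,320],[357,143],[397,156],[446,236],[366,264]],.03))
E
```

```text
rails [[ 0.569  -0.1756  0.015 ]
 [ 0.5686 -0.3033  0.015 ]
 [ 0.504  -0.176   0.015 ]
 [ 0.5034 -0.3027  0.015 ]
 [ 0.582  -0.1491  0.015 ]
 [ 0.4916 -0.1478  0.015 ]]
dock mid [ 0.5365 -0.1758  0.015 ] [ 0.536 -0.303  0.015] yaw -1.574852654812328 0.06501125829984143 0.127170953055171
plate top face [[ 0.5609 -0.2525  0.037 ]
 [ 0.51   -0.2536  0.037 ]] block [[ 0.5726 -0.3078  0.036 ]
 [ 0.5726 -0.3196  0.036 ]
 [ 0.4988 -0.3202  0.036 ]
 [ 0.4989 -0.3068  0.036 ]]
box [[ 0.4387  0.1116  0.057 ]
 [ 0.4348 -0.0414  0.057 ]
 [ 0.3332 -0.0408  0.057 ]
 [ 0.3368  0.112   0.057 ]]
book [[ 0.7486  0.1307  0.03  ]
 [ 0.7466 -0.0765  0.03  ]
 [ 0.6016 -0.075   0.03  ]
 [ 0.6032  0.1282  0.03  ]]
cap [0.4325 0.2412 0.06  ]
(array([0.4359, 0.2445, 0.3159]), np.float64(708.68212890625), np.float32(355.5))
(array([0.4368, 0.2353, 0.0139]), np.float64(4443.7451171875), np.float32(341.4375))
other [[ 0.4256  0.3518  0.03  ]
 [ 0.2203  0.3245  0.03  ]
 [ 0.6937 -0.1632  0.03  ]
 [ 0.6568 -0.2711  0.03  ]
 [ 0.4371 -0.3952  0.03  ]
 [ 0.3644 -0.1805  0.03  ]]
```

>>> {"name": "step_arm", "arguments": {"increments": [{"delta_pos": [-5, -3.3, 0], "dr": [0, 0, -6], "fingers": 1}, {"delta_pos": [-10, -6.6, 0], "dr": [0, 0, -12], "fingers": 1}, {"delta_pos": [-15, -9.9, 0], "dr": [0, 0, -18], "fingers": 1}, {"delta_pos": [-19, -12.6, 0], "dr": [0, 0, -24], "fingers": 1}, {"delta_pos": [-21.9, -14.5, 0], "dr": [0, 0, -25.7], "fingers": 1}], "newtons": 10}}

```text
time: 0.82
tool_pos: [0.3629, 0.2455, 0.2267]
tool_rot: [-3.142, 0.0, -3.141]
contact_force: [-0.2, 1.2, -0.3]
opening: 0.0465
grip_force: 0.0
```

>>> {"name": "step_arm", "arguments": {"increments": [{"delta_pos": [0, 0.2, 5.5], "dr": [0, 0, 0], "fingers": 1}, {"delta_pos": [0, 0.2, 11], "dr": [0, 0, 0], "fingers": 1}, {"delta_pos": [0, 0.2, 16.5], "dr": [0, 0, 0], "fingers": 1}, {"delta_pos": [0, 0.2, 20.5], "dr": [0, 0, 0], "fingers": 1}, {"delta_pos": [0, 0.2, 20.5], "dr": [0, 0, 0], "fingers": 1}]}}

```text
time: 1.45
tool_pos: [0.3603, 0.2485, 0.0197]
tool_rot: [-3.139, -0.006, 3.141]
contact_force: [0.1, -0.6, -0.0]
opening: 0.0009
grip_force: 0.0
```

```bash
python3 - <<'E'
from h import *
s=robot.observe();print(s['tool_pos'],s['tool_rot'],s['opening'],s['contact_force'])
im=viewer.read_camera('side')
cv2.imwrite('pics/s1.png',cv2.resize(im[220:360,230:450,::-1],None,fx=3.6,fy=3.6,interpolation=cv2.INTER_CUBIC))
E
```

```text
[0.36026138 0.24846499 0.01967062] [-3.13894281 -0.00590696  3.14126652] 0.0008949526493736353 [ 0.10755633 -0.62183704 -0.01030087]
```

View pics/s1.png

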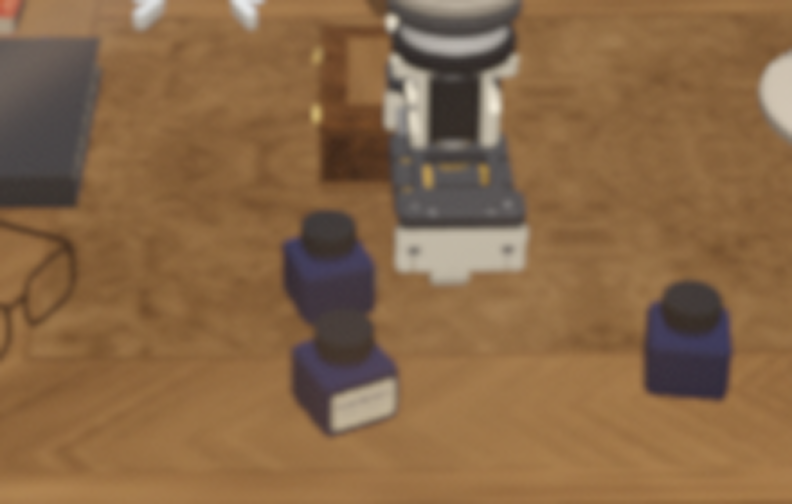

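The side view shows the shut fingertips to the right of the target bottle, which is at crop pixel (328,265). The path towards +x is clear, so I'll start pushing.

>>> {"name": "step_arm", "arguments": {"increments": [{"delta_pos": [-1.5, 0, 0], "dr": [0, 0, 0], "fingers": 1}, {"delta_pos": [-2.5, 0, 0], "dr": [0, 0, 0], "fingers": 1}, {"delta_pos": [-3.3, 0, 0], "dr": [0, 0, 0], "fingers": 1}, {"delta_pos": [-4.1, 0, 0], "dr": [0, 0, 0], "fingers": 1}, {"delta_pos": [-5, 0, 0], "dr": [0, 0, 0], "fingers": 1}]}}

```text
time: 2.12
tool_pos: [0.4125, 0.2494, 0.0218]
tool_rot: [3.141, -0.0, 3.141]
contact_force: [-1.0, 0.0, -0.2]
opening: 0.0007
grip_force: 0.8
```

>>> {"name": "step_arm", "arguments": {"increments": [{"delta_pos": [-1, 0, 0], "dr": [0, 0, 0], "fingers": 1}, {"delta_pos": [-2, 0, 0], "dr": [0, 0, 0], "fingers": 1}, {"delta_pos": [-3, 0, 0], "dr": [0, 0, 0], "fingers": 1}, {"delta_pos": [-3.7, 0, 0], "dr": [0, 0, 0], "fingers": 1}, {"delta_pos": [-4, 0, 0], "dr": [0, 0, 0], "fingers": 1}]}}

```text
time: 2.75
tool_pos: [0.4526, 0.2493, 0.0216]
tool_rot: [3.142, 0.0, 3.141]
contact_force: [-2.1, -0.3, 2.6]
opening: 0.0004
grip_force: 1.3
```

```bash
python3 - <<'E'
from h import *
s=robot.observe();print(s['tool_pos'],s['tool_rot'],s['contact_force'])
x=s['tool_pos'][0]+.035
print(bottle('top',viewer.read_camera('top'),(x,.245)));im=viewer.read_camera('side')
print(bottle('side',im,(x,.245)))
cv2.imwrite('pics/s2.png',cv2.resize(im[220:360,190:410,::-1],None,fx=3.6,fy=3.6,interpolation=cv2.INTER_CUBIC))
E
```

```text
[0.45263724 0.2492995  0.02160993] [3.14153878e+00 2.98739424e-05 3.14112101e+00] [-2.05422641 -0.25359029  2.61133703]
(array([0.463376  , 0.19708453, 1.2413473 ]), np.float64(2312.91943359375), np.float32(470.8125))
(array([0.49136669, 0.23010115, 0.04121437]), np.float64(5623.08642578125), np.float32(247.1875))
```

View pics/s2.png

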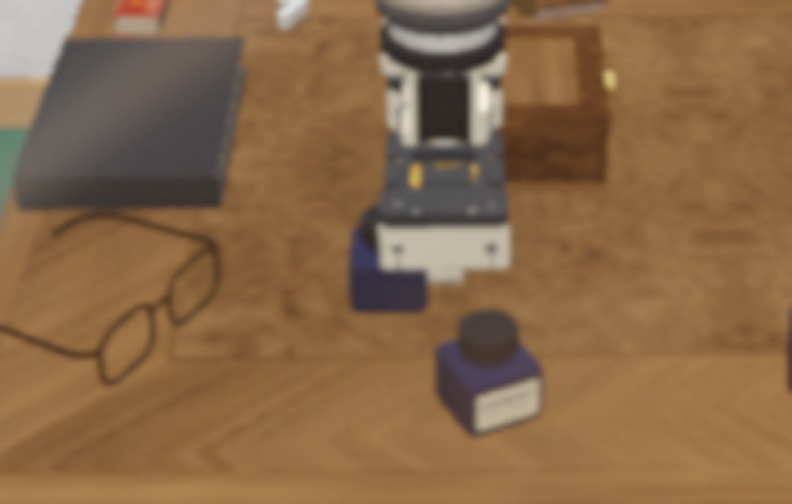

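The bottle now sits flush and square against the fingertips. Its +y face has bottom corners at crop (352,310) and (427,310).

```bash
python3 - <<'E'
from h import *
f=lambda a:(np.array(a,float)+.5)/3.6-.5+[190,220]
print(px2w('side',f([[352,310],[427,310]]),0),px2w('side',f([[353,268]]),.04))
print(px2w('side',f([[60,232],[215,240],[217,270],[110,380]]),0.0))
E
```

```text
[[5.13565475e-01 2.52016420e-01 0.00000000e+00]
 [4.65814063e-01 2.52727594e-01 1.11022302e-16]] [[0.51115992 0.26411917 0.04      ]]
[[0.71605589 0.15714203 0.        ]
 [0.60941535 0.1686827  0.        ]
 [0.60434768 0.20501482 0.        ]
 [0.65700426 0.32359835 0.        ]]
```

>>> {"name": "step_arm", "arguments": {"increments": [{"delta_pos": [0.8, 0, 0], "dr": [0, 0, 0], "fingers": 1}, {"delta_pos": [0.8, -0.8, 0], "dr": [0, 0, 0], "fingers": 1}, {"delta_pos": [0.8, -1.5, 0], "dr": [0, 0, 0], "fingers": 1}, {"delta_pos": [0, -1.5, 0], "dr": [0, 0, 0], "fingers": 1}, {"delta_pos": [-0.6, -1.5, 0], "dr": [0, 0, 0], "fingers": 1}]}}

```text
time: 3.48
tool_pos: [0.4587, 0.2342, 0.0218]
tool_rot: [3.141, -0.0, 3.141]
contact_force: [-2.1, 0.2, 2.4]
opening: 0.001
grip_force: 1.3
```

>>> {"name": "step_arm", "arguments": {"increments": [{"delta_pos": [-1, 0, 0], "dr": [0, 0, 0], "fingers": 1}, {"delta_pos": [-2, 0, 0], "dr": [0, 0, 0], "fingers": 1}, {"delta_pos": [-3, 0, 0], "dr": [0, 0, 0], "fingers": 1}, {"delta_pos": [-3.7, 0, 0], "dr": [0, 0, 0], "fingers": 1}, {"delta_pos": [-4.1, 0, 0], "dr": [0, 0, 0], "fingers": 1}]}}

```text
time: 4.1
tool_pos: [0.4995, 0.2343, 0.0216]
tool_rot: [3.142, -0.0, 3.141]
contact_force: [-1.9, 0.3, 1.5]
opening: 0.0004
grip_force: 1.3
```

>>> {"name": "step_arm", "arguments": {"increments": [{"delta_pos": [2, 0, 0], "dr": [0, 0, 0], "fingers": 1}, {"delta_pos": [4, 0, 0], "dr": [0, 0, 0], "fingers": 1}, {"delta_pos": [4, 0, -5], "dr": [0, 0, 8], "fingers": 1}, {"delta_pos": [4, 0, -10], "dr": [0, 0, 18], "fingers": 1}, {"delta_pos": [4, 3, -12], "dr": [0, 0, 28], "fingers": 1}]}}

```text
time: 4.72
tool_pos: [0.461, 0.2641, 0.1451]
tool_rot: [3.138, 0.004, 2.645]
contact_force: [1.4, 0.2, -0.2]
opening: 0.0006
grip_force: 0.0
```

```bash
python3 - <<'E'
from h import *
s=robot.observe();print(s['tool_pos'],s['tool_rot'],s['contact_force'])
c,w=np.array([.536,.31,s['tool_pos'][2]])-s['tool_pos'],s['tool_rot'][2]
print('tool dx,dy',c@[np.cos(w),np.sin(w),0],c@[np.sin(w),-np.cos(w),0],'turn',np.degrees(w-np.pi/2))
E
```

```text
[0.46100717 0.26412112 0.14512939] [3.13755204 0.0039741  2.6446573 ] [ 1.40606633  0.22609578 -0.20815153]
tool dx,dy -0.044050262530308 0.0760813468133637 turn 61.52770142105461
```

>>> {"name": "step_arm", "arguments": {"increments": [{"delta_pos": [-0.9, 1.5, 0], "dr": [0, 0, 10], "fingers": 1}, {"delta_pos": [-1.8, 3, 0], "dr": [0, 0, 20], "fingers": 1}, {"delta_pos": [-2.6, 4.6, 0], "dr": [0, 0, 30], "fingers": 1}, {"delta_pos": [-3.5, 6.1, 0], "dr": [0, 0, 40], "fingers": 1}, {"delta_pos": [-4.4, 7.6, 0], "dr": [0, 0, 50], "fingers": 1}]}}

```text
time: 5.35
tool_pos: [0.5345, 0.3112, 0.1418]
tool_rot: [3.141, -0.0, 1.774]
contact_force: [0.0, 0.4, 0.2]
opening: 0.0006
grip_force: 0.0
```

>>> {"name": "step_arm", "arguments": {"increments": [{"delta_pos": [0, 0, 0], "dr": [0, 0, 10], "fingers": 1}, {"delta_pos": [0, 0, 0], "dr": [0, 0, 12], "fingers": 1}, {"delta_pos": [0, 0, 0], "dr": [0, 0, 12], "fingers": 1}, {"delta_pos": [0, 0, 0], "dr": [0, 0, 12], "fingers": 1}, {"delta_pos": [0, 0, 0], "dr": [0, 0, 12], "fingers": 1}]}}

```text
time: 5.98
tool_pos: [0.5337, 0.3107, 0.1418]
tool_rot: [3.141, -0.0, 1.572]
contact_force: [0.5, -0.0, 0.7]
opening: 0.0005
grip_force: 0.0
```

```bash
python3 - <<'E'
from h import *
s=robot.observe();print(s['tool_pos'],s['tool_rot'],s['contact_force'])
im=viewer.read_camera('top');print(bottle('top',im,(.535,.235)))
a=cv2.resize(im[150:270,130:240,::-1],None,fx=4,fy=4,interpolation=cv2.INTER_CUBIC)
im=viewer.read_camera('side')
b=cv2.resize(im[240:360,230:320,::-1],None,fx=4,fy=4,interpolation=cv2.INTER_CUBIC)
cv2.imwrite('pics/s3.png',np.hstack([a[:480],b[:480]])[:, :800])
E
```

```text
[0.53369544 0.31074572 0.14184304] [ 3.14141166e+00 -1.40088841e-04  1.57157828e+00] [ 0.50144464 -0.04210816  0.71073507]
(array([ 0.53562327,  0.23539341, -0.00746453]), np.float64(857.027587890625), np.float32(330.375))
```

View pics/s3.png

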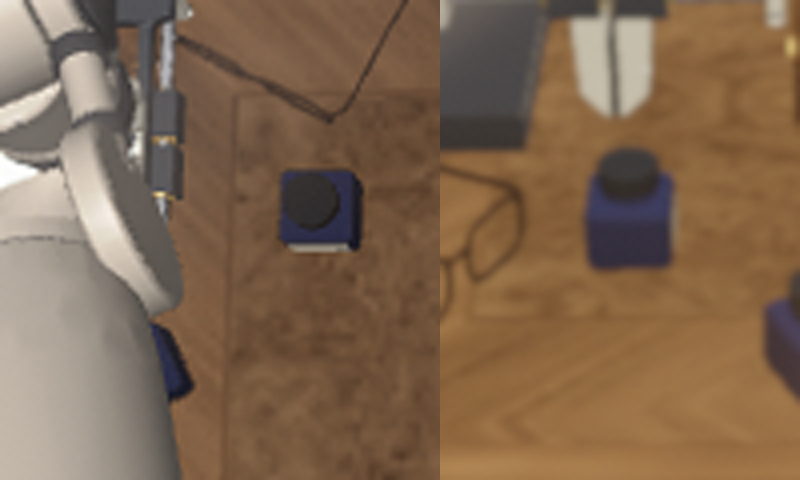

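Both views show the bottle upright and square at about (0.535, 0.235), with the fingertips on its +y side and clear of the spectacles. I'll descend there.

>>> {"name": "step_arm", "arguments": {"increments": [{"delta_pos": [0, 0.15, 3], "dr": [0, 0, 0], "fingers": 1}, {"delta_pos": [0, 0.15, 7], "dr": [0, 0, 0], "fingers": 1}, {"delta_pos": [0, 0.15, 10], "dr": [0, 0, 0], "fingers": 1}, {"delta_pos": [0, 0.15, 12], "dr": [0, 0, 0], "fingers": 1}, {"delta_pos": [0, 0.15, 12], "dr": [0, 0, 0], "fingers": 1}]}}

```text
time: 6.7
tool_pos: [0.5342, 0.3103, 0.0202]
tool_rot: [-3.138, 0.001, 1.571]
contact_force: [0.2, 0.4, 0.7]
opening: 0.0006
grip_force: 0.0
```

>>> {"name": "step_arm", "arguments": {"increments": [{"delta_pos": [-1.3, 0, 0], "dr": [0, 0, 0], "fingers": 1}, {"delta_pos": [-2.6, 0, 0], "dr": [0, 0, 0], "fingers": 1}, {"delta_pos": [-3.6, 0, 0], "dr": [0, 0, 0], "fingers": 1}, {"delta_pos": [-4.6, 0, 0], "dr": [0, 0, 0], "fingers": 1}, {"delta_pos": [-5.6, 0, 0], "dr": [0, 0, 0], "fingers": 1}]}}

```text
time: 7.32
tool_pos: [0.5357, 0.2545, 0.0223]
tool_rot: [3.14, -0.001, 1.57]
contact_force: [0.7, 3.0, 1.2]
opening: 0.0004
grip_force: 1.3
```

>>> {"name": "step_arm", "arguments": {"increments": [{"delta_pos": [-1.2, 0, 0], "dr": [0, 0, 0], "fingers": 1}, {"delta_pos": [-2.4, 0, 0], "dr": [0, 0, 0], "fingers": 1}, {"delta_pos": [-3.6, 0, 0], "dr": [0, 0, 0], "fingers": 1}, {"delta_pos": [-4.8, 0, 0], "dr": [0, 0, 0], "fingers": 1}, {"delta_pos": [-6, 0, 0], "dr": [0, 0, 0], "fingers": 1}]}}

```text
time: 7.95
tool_pos: [0.5352, 0.194, 0.0217]
tool_rot: [-3.142, -0.0, 1.571]
contact_force: [0.8, 2.1, 1.9]
opening: 0.0006
grip_force: 1.3
```

>>> {"name": "step_arm", "arguments": {"increments": [{"delta_pos": [-1.2, 0, 0], "dr": [0, 0, 0], "fingers": 1}, {"delta_pos": [-2.4, 0, 0], "dr": [0, 0, 0], "fingers": 1}, {"delta_pos": [-3.6, 0, 0], "dr": [0, 0, 0], "fingers": 1}, {"delta_pos": [-4.8, 0, 0], "dr": [0, 0, 0], "fingers": 1}, {"delta_pos": [-6, 0, 0], "dr": [0, 0, 0], "fingers": 1}]}}

```text
time: 8.57
tool_pos: [0.5351, 0.134, 0.0217]
tool_rot: [-3.141, -0.0, 1.571]
contact_force: [-0.7, 2.1, 0.1]
opening: 0.0004
grip_force: 1.2
```

```bash
python3 - <<'E'
from h import *
s=robot.observe();print(s['tool_pos'],s['tool_rot'],s['contact_force'])
y=s['tool_pos'][1]-.036
print(bottle('top',viewer.read_camera('top'),(.535,y)));im=viewer.read_camera('side')
cv2.imwrite('pics/s4.png',cv2.resize(im[180:320,180:380,::-1],None,fx=4,fy=4,interpolation=cv2.INTER_CUBIC))
E
```

```text
[0.5351103  0.13396216 0.02168607] [-3.14146586e+00 -2.66697608e-05  1.57057200e+00] [-0.66969371  2.09236957  0.09305535]
(array([0.5376838 , 0.0952212 , 0.01272178]), np.float64(1743.746826171875), np.float32(267.0625))
```

View pics/s4.png

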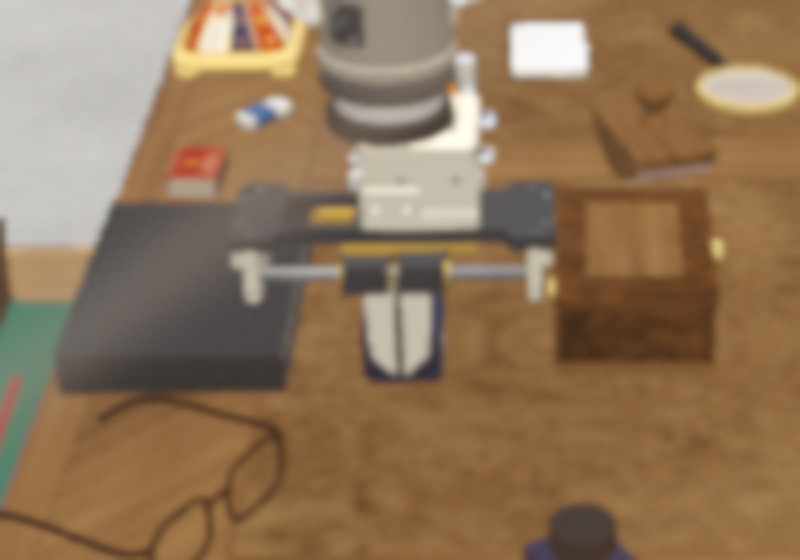

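The bottle is centred in front of the fingertips at crop (402,340), with wide margins to the book and the box. I'll push on to just before the mouth.

>>> {"name": "step_arm", "arguments": {"increments": [{"delta_pos": [-1.2, 0, 0], "dr": [0, 0, 0], "fingers": 1}, {"delta_pos": [-2.4, 0, 0], "dr": [0, 0, 0], "fingers": 1}, {"delta_pos": [-3.6, 0, 0], "dr": [0, 0, 0], "fingers": 1}, {"delta_pos": [-4.8, 0, 0], "dr": [0, 0, 0], "fingers": 1}, {"delta_pos": [-6, 0, 0], "dr": [0, 0, 0], "fingers": 1}]}}

```text
time: 9.3
tool_pos: [0.5351, 0.0739, 0.0217]
tool_rot: [-3.141, -0.0, 1.57]
contact_force: [0.0, 1.1, -0.1]
opening: 0.0003
grip_force: 0.5
```

>>> {"name": "step_arm", "arguments": {"increments": [{"delta_pos": [-1.2, 0, 0], "dr": [0, 0, 0], "fingers": 1}, {"delta_pos": [-2.4, 0, 0], "dr": [0, 0, 0], "fingers": 1}, {"delta_pos": [-3.6, 0, 0], "dr": [0, 0, 0], "fingers": 1}, {"delta_pos": [-4.8, 0, 0], "dr": [0, 0, 0], "fingers": 1}, {"delta_pos": [-6, 0, 0], "dr": [0, 0, 0], "fingers": 1}]}}

```text
time: 9.93
tool_pos: [0.5351, 0.014, 0.0217]
tool_rot: [3.142, -0.0, 1.57]
contact_force: [-0.4, 1.7, -0.5]
opening: 0.0004
grip_force: 0.5
```

>>> {"name": "step_arm", "arguments": {"increments": [{"delta_pos": [-1.2, 0, 0], "dr": [0, 0, 0], "fingers": 1}, {"delta_pos": [-2.4, 0, 0], "dr": [0, 0, 0], "fingers": 1}, {"delta_pos": [-3.6, 0, 0], "dr": [0, 0, 0], "fingers": 1}, {"delta_pos": [-4.8, 0, 0], "dr": [0, 0, 0], "fingers": 1}, {"delta_pos": [-6, 0, 0], "dr": [0, 0, 0], "fingers": 1}]}}

```text
time: 10.55
tool_pos: [0.5351, -0.046, 0.0217]
tool_rot: [-3.142, -0.0, 1.571]
contact_force: [0.2, 1.1, 0.2]
opening: 0.0008
grip_force: 0.5
```

>>> {"name": "step_arm", "arguments": {"increments": [{"delta_pos": [-0.8, 0, 0], "dr": [0, 0, 0], "fingers": 1}, {"delta_pos": [-1.6, 0, 0], "dr": [0, 0, 0], "fingers": 1}, {"delta_pos": [-2.3, 0, 0], "dr": [0, 0, 0], "fingers": 1}, {"delta_pos": [-2.8, 0, 0], "dr": [0, 0, 0], "fingers": 1}, {"delta_pos": [-3, 0, 0], "dr": [0, 0, 0], "fingers": 1}]}}

```text
time: 11.18
tool_pos: [0.5351, -0.0754, 0.0217]
tool_rot: [3.142, -0.0, 1.57]
contact_force: [-0.2, 2.3, 0.1]
opening: 0.0002
grip_force: 0.6
```

```bash
python3 - <<'E'
from h import *
s=robot.observe();print(s['tool_pos'],s['tool_rot'],s['contact_force'])
y=s['tool_pos'][1]-.036
im=viewer.read_camera('top');print(bottle('top',im,(.535,y)))
a=cv2.resize(im[170:235,320:430,::-1],None,fx=6,fy=6,interpolation=cv2.INTER_CUBIC)
cv2.imwrite('pics/s5.png',a)
E
```

```text
[ 0.53513639 -0.07542593  0.02171544] [ 3.14151250e+00 -1.15751825e-04  1.57037417e+00] [-0.21495199  2.30189432  0.10936843]
(array([ 0.61462963, -0.24994445,  0.55555556]), np.float64(1488.8106689453125), np.float32(137.375))
```

View pics/s5.png

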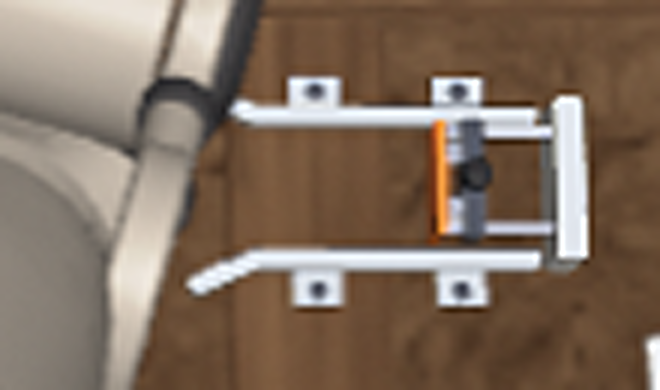

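The arm hides the bottle here, but the dock's mouth and plate are unobstructed. I'll continue slowly and watch the force.

>>> {"name": "step_arm", "arguments": {"increments": [{"delta_pos": [-1, 0, 0], "dr": [0, 0, 0], "fingers": 1}, {"delta_pos": [-2, 0, 0], "dr": [0, 0, 0], "fingers": 1}, {"delta_pos": [-3, 0, 0], "dr": [0, 0, 0], "fingers": 1}, {"delta_pos": [-4, 0, 0], "dr": [0, 0, 0], "fingers": 1}, {"delta_pos": [-5, 0, 0], "dr": [0, 0, 0], "fingers": 1}]}}

```text
time: 11.85
tool_pos: [0.5351, -0.126, 0.0217]
tool_rot: [3.142, -0.0, 1.57]
contact_force: [-0.5, 1.6, 0.4]
opening: 0.0008
grip_force: 0.8
```

>>> {"name": "step_arm", "arguments": {"increments": [{"delta_pos": [-0.8, 0, 0], "dr": [0, 0, 0], "fingers": 1}, {"delta_pos": [-1.6, 0, 0], "dr": [0, 0, 0], "fingers": 1}, {"delta_pos": [-2.4, 0, 0], "dr": [0, 0, 0], "fingers": 1}, {"delta_pos": [-3.2, 0, 0], "dr": [0, 0, 0], "fingers": 1}, {"delta_pos": [-4, 0, 0], "dr": [0, 0, 0], "fingers": 1}]}}

```text
time: 12.48
tool_pos: [0.5351, -0.1657, 0.0217]
tool_rot: [3.142, -0.0, 1.571]
contact_force: [0.2, 1.8, 0.8]
opening: 0.0005
grip_force: 0.9
```

>>> {"name": "step_arm", "arguments": {"increments": [{"delta_pos": [-0.3, 0, 0], "dr": [0, 0, 0], "fingers": 1}, {"delta_pos": [-0.6, 0, 0], "dr": [0, 0, 0], "fingers": 1}, {"delta_pos": [-0.9, 0, 0], "dr": [0, 0, 0], "fingers": 1}, {"delta_pos": [-1.2, 0, 0], "dr": [0, 0, 0], "fingers": 1}, {"delta_pos": [-1.5, 0, 0], "dr": [0, 0, 0], "fingers": 1}]}}

```text
time: 13.1
tool_pos: [0.5351, -0.1803, 0.0217]
tool_rot: [3.142, -0.0, 1.571]
contact_force: [-0.3, 2.3, 1.5]
opening: 0.0005
grip_force: 1.0
```

>>> {"name": "step_arm", "arguments": {"increments": [{"delta_pos": [-0.2, 0, 0], "dr": [0, 0, 0], "fingers": 1}, {"delta_pos": [-0.4, 0, 0], "dr": [0, 0, 0], "fingers": 1}, {"delta_pos": [-0.6, 0, 0], "dr": [0, 0, 0], "fingers": 1}, {"delta_pos": [-0.8, 0, 0], "dr": [0, 0, 0], "fingers": 1}, {"delta_pos": [-0.9, 0, 0], "dr": [0, 0, 0], "fingers": 1}]}}

```text
time: 13.72
tool_pos: [0.5351, -0.1893, 0.0217]
tool_rot: [3.141, -0.0, 1.57]
contact_force: [0.0, 2.5, 2.4]
opening: 0.0003
grip_force: 1.2
```

>>> {"name": "step_arm", "arguments": {"increments": [{"delta_pos": [-0.06, 0, 0], "dr": [0, 0, 0], "fingers": 1}, {"delta_pos": [-0.12, 0, 0], "dr": [0, 0, 0], "fingers": 1}, {"delta_pos": [-0.18, 0, 0], "dr": [0, 0, 0], "fingers": 1}, {"delta_pos": [-0.24, 0, 0], "dr": [0, 0, 0], "fingers": 1}, {"delta_pos": [-0.3, 0, 0], "dr": [0, 0, 0], "fingers": 1}]}}

```text
time: 14.35
tool_pos: [0.5351, -0.1922, 0.0217]
tool_rot: [3.142, -0.0, 1.571]
contact_force: [0.5, 2.0, 1.5]
opening: 0.0003
grip_force: 1.2
```

>>> {"name": "step_arm", "arguments": {"increments": [{"delta_pos": [-0.06, 0, 0], "dr": [0, 0, 0], "fingers": 1}, {"delta_pos": [-0.12, 0, 0], "dr": [0, 0, 0], "fingers": 1}, {"delta_pos": [-0.18, 0, 0], "dr": [0, 0, 0], "fingers": 1}, {"delta_pos": [-0.24, 0, 0], "dr": [0, 0, 0], "fingers": 1}, {"delta_pos": [-0.3, 0, 0], "dr": [0, 0, 0], "fingers": 1}]}}

```text
time: 14.98
tool_pos: [0.5351, -0.1945, 0.0217]
tool_rot: [-3.142, -0.001, 1.57]
contact_force: [0.4, 6.7, 2.8]
opening: 0.0006
grip_force: 3.5
```

The plate is giving way. I'll press about 1 mm further and hold.

>>> {"name": "step_arm", "arguments": {"increments": [{"delta_pos": [-0.05, 0, 0], "dr": [0, 0, 0], "fingers": 1}, {"delta_pos": [-0.1, 0, 0], "dr": [0, 0, 0], "fingers": 1}, {"delta_pos": [-0.1, 0, 0], "dr": [0, 0, 0], "fingers": 1}, {"delta_pos": [-0.1, 0, 0], "dr": [0, 0, 0], "fingers": 1}, {"delta_pos": [-0.1, 0, 0], "dr": [0, 0, 0], "fingers": 1}]}}

```text
time: 15.6
tool_pos: [0.5352, -0.1952, 0.0217]
tool_rot: [-3.142, -0.001, 1.57]
contact_force: [1.2, 7.1, 3.5]
opening: 0.0005
grip_force: 3.8
```

>>> {"name": "step_arm", "arguments": {"increments": [{"delta_pos": [-0.06, 0, 0], "dr": [0, 0, 0], "fingers": 1}, {"delta_pos": [-0.06, 0, 0], "dr": [0, 0, 0], "fingers": 1}, {"delta_pos": [-0.06, 0, 0], "dr": [0, 0, 0], "fingers": 1}, {"delta_pos": [-0.06, 0, 0], "dr": [0, 0, 0], "fingers": 1}, {"delta_pos": [-0.06, 0, 0], "dr": [0, 0, 0], "fingers": 1}]}}

```text
time: 16.23
tool_pos: [0.5352, -0.1956, 0.0218]
tool_rot: [-3.142, -0.002, 1.571]
contact_force: [1.5, 8.1, 4.1]
opening: 0.0004
grip_force: 4.2
```

```bash
python3 - <<'E'
from h import *
s=robot.observe();print(s['tool_pos'],s['contact_force'])
E
```

```text
[ 0.53521108 -0.19558301  0.02176047] [1.51978465 8.10488827 4.11329905]
```

>>> {"name": "step_arm", "arguments": {"increments": [{"delta_pos": [0.1, 0, 0], "dr": [0, 0, 0], "fingers": 1}, {"delta_pos": [0.2, 0, 0], "dr": [0, 0, 0], "fingers": 1}, {"delta_pos": [0.3, 0, 0], "dr": [0, 0, 0], "fingers": 1}, {"delta_pos": [0.4, 0, 0], "dr": [0, 0, 0], "fingers": 1}, {"delta_pos": [0.5, 0, 0], "dr": [0, 0, 0], "fingers": 1}]}}

```text
time: 16.85
tool_pos: [0.5349, -0.1921, 0.0216]
tool_rot: [-3.141, 0.0, 1.57]
contact_force: [0.4, 0.1, 0.0]
opening: 0.0004
grip_force: 0.0
```

>>> {"name": "step_arm", "arguments": {"increments": [{"delta_pos": [0.3, 0, 0], "dr": [0, 0, 0], "fingers": 1}, {"delta_pos": [1, 0, 0], "dr": [0, 0, 0], "fingers": 1}, {"delta_pos": [3, 0, 0], "dr": [0, 0, 0], "fingers": 1}, {"delta_pos": [5, 0, 0], "dr": [0, 0, 0], "fingers": 1}, {"delta_pos": [8, 0, 0], "dr": [0, 0, 0], "fingers": 1}]}}

```text
time: 17.48
tool_pos: [0.5351, -0.1102, 0.0217]
tool_rot: [3.141, -0.0, 1.57]
contact_force: [0.7, -0.0, -0.1]
opening: 0.0004
grip_force: 0.0
```

>>> {"name": "step_arm", "arguments": {"increments": [{"delta_pos": [3, 0, -2], "dr": [0, 0, 0], "fingers": 1}, {"delta_pos": [5, 0, -6], "dr": [0, 0, 0], "fingers": 1}, {"delta_pos": [9, 0, -10], "dr": [0, 0, 0], "fingers": 1}, {"delta_pos": [14, 0, -12], "dr": [0, 0, 0], "fingers": 1}, {"delta_pos": [16, 0, -12], "dr": [0, 0, 0], "fingers": 1}]}}

```text
time: 18.1
tool_pos: [0.5353, 0.0519, 0.1438]
tool_rot: [3.138, -0.0, 1.574]
contact_force: [0.6, 0.5, -0.1]
opening: 0.0006
grip_force: 0.0
```

```bash
python3 - <<'E'
from h import *
s=robot.observe();print(s['tool_pos'],s['contact_force'])
im=viewer.read_camera('top');print(bottle('top',im,(.535,-.23)))
a=cv2.resize(im[170:235,335:430,::-1],None,fx=6,fy=6,interpolation=cv2.INTER_CUBIC)
im=viewer.read_camera('side')
b=cv2.resize(im[165:230,250:310,::-1],None,fx=3.6,fy=6,interpolation=cv2.INTER_CUBIC)
cv2.imwrite('pics/s6.png',np.hstack([a,b]))
E
```

```text
[0.53534745 0.05191727 0.14380312] [ 0.58791217  0.51332195 -0.129401  ]
(array([ 0.54204807, -0.22922429, -0.03476033]), np.float64(3761.597900390625), np.float32(693.125))
```

View pics/s6.png

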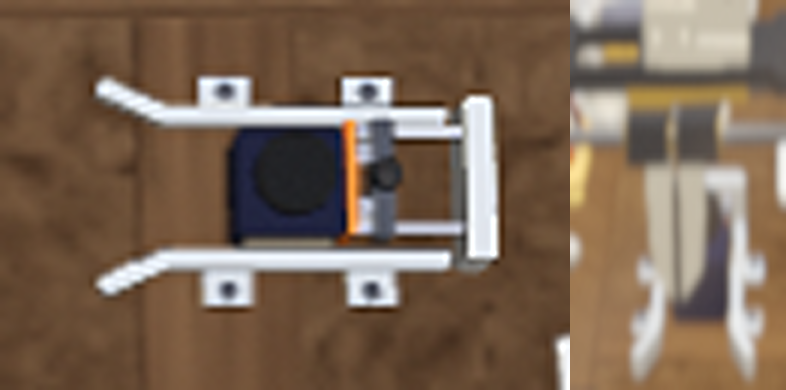

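The bottle is upright and square between the rails, bearing on the orange plate at crop (350,180), and the hand is clear.

```bash
python3 -c "
from cell import robot
print(robot.hand_in())"
```

```text
the job is handed in; nothing more can be done
None
```

The job is handed in: I pushed the ink bottle through the gap and into the dock, and pressed it home at about 8 N for about 0.6 s; a picture taken after the hand backed away shows it upright and square against the stop plate.

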